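# Comb spacer rods into the grooves of a rocking tray

### The job

The four hexagonal rods lie askew on the grooved tray. Take the toothed rake off its wooden rest and comb the rods with it, starting at the tray's end nearest the robot and sliding to the far end with both shoes kept pressed lightly on the tray's two side rails (feel for the rails: the tray leans a little, and leaning on it hard would spoil it), and comb again if needed, until every rod lies down in a groove of its own. Do not touch the rods with the fingers or disturb the things lying round about, and finally set the rake back upright on its rest.

Things in the scene. Friction and masses are not known exactly. Their poses are not given: they have to be found in the camera images.
- tray_mid (a point): Bare aluminium grooved tray: its centre, level with the ridge tops there, 45 mm above the bench, in the frame of its fixed foot: x along the tray (combing direction, away from the robot), y across (along the grooves), z up. The deck is 236 x 148 mm; 10 grooves along y, 17 mm wide, 14 deep, 112 long, centres at x = -99, -77, ... +99 mm; round-topped ridges 5 mm wide between them.
- tray_rail (a point): The same tray: middle of its left (+y) rail top, 65 mm from the tray's centre and 14 mm above the ridge tops, as if the deck were level. A like rail is on the right (-y). Rails are flat, 18 mm wide, run the length of the tray; 6 mm end walls of the same height stand at x = +-108 to +-115 mm. Deck, rails and rake are rigid: a millimetre too low presses hard.
- tray_foot: The whole tray, origin on the bench under its centre. Its deck leans fore or aft about the y axis, on a stiff pivot 38 mm above the bench under the tray's centre, by an angle that differs each time, up to 0.04 rad, and stays so: its ends stand up to 5 mm higher or lower than this level frame says. The lean is not measured.
- rest_top (a point): Rake rest, a fixed piece of wood, 70 x 160 mm: two level bars along x, 22 mm wide, centre lines at y = +-66 mm, tops 23 mm above the bench, a 110 mm gap between them in which the rake's teeth hang. The point is midway between the bars, level with their tops; y is across, the way the rake's crossbar lies on it.
- rake_grip (a point): Rake, about 250 g: middle of its grasp plate, upright, wooden, 14 mm thick in x, 44 mm wide in y, from 32 mm below to 23 mm above the point. x is the combing direction (pointing away from the robot), y along the crossbar, z up. The crossbar (148 mm in y, 14 mm in x) lies 32 to 44 mm below the point. At the start the rake stands upright on the rest.
- rake_shoes (a point): The rake's point midway between its two black shoes, level with their undersides, 52 mm straight below the grasp point. Shoes: 30 mm long (x), 16 wide, at y = +-65 mm. Five round teeth, 6 mm thick, at y = 0, +-22, +-44 mm reach 12 mm below the shoes: with shoes on the rails they pass 2 mm over the ridges, clear of rods in grooves, and push rods that are not.
- rake: The whole rake; its origin is the shoes' point above. Now and then a rod catches under a tooth and the resistance jumps: backing off a few millimetres frees it. At 25 N on the tray the job is spoilt; about 5 N is plenty.
- rod0_mid (a point): Middle of a hexagonal steel rod, 12 mm across flats (14 mm across corners), 90 mm long along its x, 60 g, smooth. One of four alike. Down in a groove its centre is about 7 to 8 mm below the ridge tops there; lying over the ridges it is 6 mm above them.
- rod0: The same rod; its origin is its middle.
- rod1_mid (a point): Middle of a hexagonal steel rod, 12 mm across flats (14 mm across corners), 90 mm long along its x, 60 g, smooth. One of four alike. Down in a groove its centre is about 7 to 8 mm below the ridge tops there; lying over the ridges it is 6 mm above them.
- rod1: The same rod; its origin is its middle.
- rod2_mid (a point): Middle of a hexagonal steel rod, 12 mm across flats (14 mm across corners), 90 mm long along its x, 60 g, smooth. One of four alike. Down in a groove its centre is about 7 to 8 mm below the ridge tops there; lying over the ridges it is 6 mm above them.
- rod2: The same rod; its origin is its middle.
- rod3_mid (a point): Middle of a hexagonal steel rod, 12 mm across flats (14 mm across corners), 90 mm long along its x, 60 g, smooth. One of four alike. Down in a groove its centre is about 7 to 8 mm below the ridge tops there; lying over the ridges it is 6 mm above them.
- rod3: The same rod; its origin is its middle.
- wood_chip: Bystander, not to be moved: small wooden offcut; origin at its underside.
- tape_blue: Bystander, not to be moved: roll of blue tape; origin at its underside.
- screw_box: Bystander, not to be moved: small carton; origin at its underside.
- adapter_brick: Bystander, not to be moved: black adapter brick; origin at its underside.
Not all that is in view belongs to the job. Leave any red or turquoise look-alike of the rod0 alone. Leave any blue look-alike of the rake alone.

How it is judged:
By the outcome, as a careful person would: the job done as asked, in the order asked, and still so for the second after the job is handed in, with the robot touching nothing.
It also fails if it takes over 67 s, if anything falls off the work surface, if the arm or the gripper's body presses on something with over 40 N, if the wrist force passes 120 N, or if a joint passes its speed limit or range.

### The arm

A 6-joint arm with a two-finger parallel gripper is mounted at the origin on a cart in front of the work surface, level with it; the furniture and walls round the work are solid. World frame = base frame: x ahead of the robot, y to its left, z up, the work surface at z = 0. Lengths are in m, angles in rad, forces in N, time in s.
With the tool pointing down it reaches from about 0.375 to 0.825 m from the base axis. Payload 5.5 kg.
Tool frame: the origin (TCP) lies between the finger pads; the fingertips stand 17 mm ahead of it and the grasp point (between the pads) lies 2 mm behind it; z points along the fingers, y is the line along which they close (so a half turn about z gives the same grasp; the last joint's range is limited). The gripper opens to 85 mm and grips with 20 to 120 N. Pads are 22 mm wide; open, the fingers measure 114 mm over their backs; the gripper's body (76 mm by 85 mm) begins 54 mm behind the grasp point. The pads swing forward as they close: fully open they stand 13 mm farther back than shut.
Start: joints at [-1.329, 0.314, -0.047, 1.21, 0, 1.571], TCP at [0.144, -0.583, 0.248] pointing down, gripper open.
Joint ranges: [-2.67, 2.67], [-0.69, 1.73], [-1.03, 1.25], [-2.08, 2.16], [-1.42, 1.45], [-3.14, 3.14]. Speed limits (rad/s): [2.39, 2.39, 3.01, 3.14, 3.14, 3.14].

### API

Orientations are given as a rotation vector (axis times angle).
In Python, from plant import env, snapshot, camera_model gives the robot as it stands.
- The arm moves only by the tool step_arm, never from a script. Its arguments are lists of equal length, an entry for each row: "jaw": the finger opening in m, from 0 to 0.0854; "delta_pos": the shift along the tool's x, y, z in m, a list of three; "turn": the turn about the tool's z in rad. In form: {"jaw": [jaw, ...], "delta_pos": [[tx, ty, tz], ...], "turn": [turn, ...]}. A call has 1 to 5 rows; each row shifts and turns the commanded pose from where the row before left it, along the tool's axes as they then stand; what a row does not reach is not made up. A row lasts 1/10 s, in which the tool goes at most 50 mm and 8.59 degrees, less where a joint would pass 70% of its speed; a pose out of reach is approached as far as the arm can. A call with a gripper value outside its range is refused whole. The fingers move at their own pace and stop on an object; "force" is the grip in N (left out, the last holds). Time passes only in rows, so rows that do not move let the fingers close. It gives the time, the measured TCP pose, the force, the opening and the grip force at its end, in the units of the state.
- env.state(): the state, without advancing time (a new reading comes with each control period).
- snapshot(name): name is "scene" or "side" or "wrist"; returns the picture (384x512x3 uint8, blue, green, red); there is no depth.
- camera_model(name): a dict with "mtx" (3x3 intrinsics, pixels), "R" (3x3) and "t" (3): a world point X has camera coordinates R X + t. Camera axes: x right, y down, z forward; pixel columns grow to the right and rows downward; lengths in m; the calibration is good to about 2 mm. A picture is of the moment at which its call begins: read the wrist's pose just before it. camera_model takes no time and is no camera call; for the wrist camera it gives the pose at the moment of the call.
- env.finish_job(): hands the job in; it is judged then, once.
The state is a dict: "time": time; "q": joint angles; "joint_velocities": joint speeds; "effort": joint torques, N m; "ee_pos": TCP position; "eef_rot": TCP orientation; "contact_force": force on the tool from outside, world axes, zero at the start; "moment": the same for the moment, N m; "gripper_width": finger opening in m; "gripper_force": force on a finger pad.
Only numpy, scipy, OpenCV 4.12 (cv2) and the standard library are available. Lean on these libraries where they do the work, as an engineer would, in place of code of your own. Each camera call takes 0.05 s, during which the arm holds its last target. There are 200 camera calls.

## Working session

There is one attempt and no reset: what is moved stays moved. The work goes in short steps, Python scripts to look and compute and a tool call to move; the robot and the scene stay as the last step left them, time stands still between calls to the robot, and variables do not carry over. Pictures are saved under pics/ and viewed, at most 10 in all, crops included, and the job is handed in when it is done.

Besides the shell and the picture viewer there is one more tool, called after "Call:" by a JSON object that holds its "fn" and its "kwargs". step_arm: Moves the arm, as the interface text tells. Its arguments: {"type":"object","properties":{"jaw":{"type":"array","items":{"type":"number"}},"delta_pos":{"type":"array","items":{"type":"array","items":{"type":"number"}}},"turn":{"type":"array","items":{"type":"number"}},"force":{"type":"number"}},"required":["jaw","delta_pos","turn"]}

```bash
mkdir -p pics; ls; python3 - <<'E'
from plant import env,snapshot,camera_model
import cv2,numpy as np
a=snapshot("scene");b=snapshot("side")
cv2.imwrite("pics/scene.png",a);cv2.imwrite("pics/side.png",b)
print(env.state())
for n in("scene","side"):
    m=camera_model(n);print(n,np.round(m["mtx"],1).tolist(),np.round(-m["R"].T@m["t"],3),np.round(m["R"],3).tolist())
E
```

```text
pics
{'time': 0.1, 'q': array([-1.32899923e+00,  3.14190128e-01, -4.79616694e-02,  1.21021453e+00,
       -1.47381059e-05,  1.57080781e+00]), 'joint_velocities': array([0.00059173, 0.00078201, 0.00163886, 0.000338  , 0.00045732,
       0.00052314]), 'effort': array([ 7.12103410e-04, -5.40767205e+01,  3.40540874e+01,  1.11590809e-02,
        3.24403561e-05, -1.65396239e-05]), 'ee_pos': array([ 0.14354609, -0.58206774,  0.24750753]), 'eef_rot': array([-3.11711788e+00, -3.78683769e-01,  3.20266180e-04]), 'contact_force': array([ 0.26374514,  0.44149658, -0.1112355 ]), 'moment': array([-0.02901248,  0.00973531,  0.01723889]), 'gripper_force': 0.0, 'gripper_width': 0.08568064615189974}
scene [[380.0, 0.0, 258.5], [0.0, 380.0, 193.0], [0.0, 0.0, 1.0]] [-0.388  0.513  0.664] [[-0.532, -0.847, 0.004], [-0.395, 0.244, -0.885], [0.749, -0.472, -0.465]]
side [[355.5, 0.0, 248.3], [0.0, 355.5, 195.1], [0.0, 0.0, 1.0]] [0.927 0.521 0.917] [[-0.869, 0.494, 0.014], [0.368, 0.666, -0.649], [-0.33, -0.559, -0.761]]
```

View pics/scene.png

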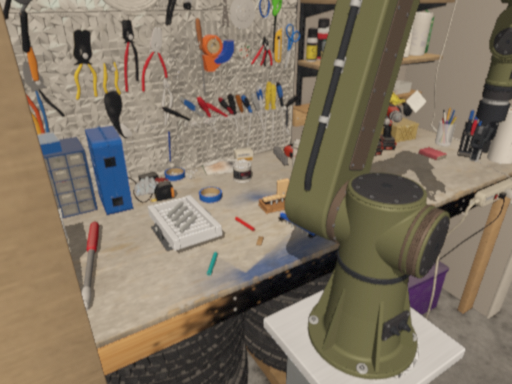

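View pics/side.png

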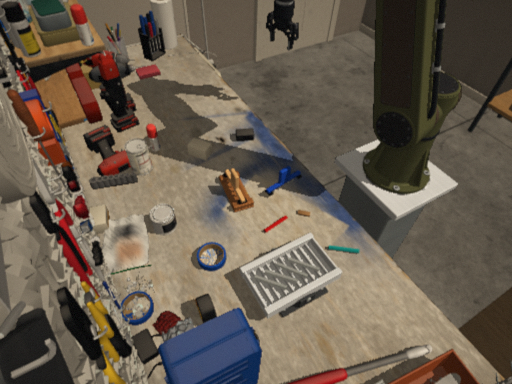

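The scene picture shows the tray at about (185,222) and the rake near (275,200), partly hidden by the arm. In the side picture the tray is at (290,273), the rake on its rest at (236,190), and the blue look-alike at (283,180).

```bash
cat > h.py <<'E'
import numpy as np,cv2
from scipy.spatial.transform import Rotation as R
from plant import env,snapshot,camera_model
def ray(m,px):
    d=m["R"].T@np.linalg.inv(m["mtx"])@np.array([px[0],px[1],1.]); c=-m["R"].T@m["t"]; return c,d/np.linalg.norm(d)
def onz(m,px,z):
    c,d=ray(m,px); return c+d*(z-c[2])/d[2]
def tri(obs):
    A=np.zeros((3,3));b=np.zeros(3)
    for m,px in obs:
        c,d=ray(m,px);P=np.eye(3)-np.outer(d,d);A+=P;b+=P@c
    return np.linalg.solve(A,b)
def proj(m,X):
    p=m["mtx"]@(m["R"]@np.asarray(X)+m["t"]);return p[:2]/p[2]
E
python3 - <<'E'
from h import *
s=camera_model("side")
for n,p,z in[("tray",(290,273),.05),("rest",(237,190),.03),("t1",(240,268),.06),("t2",(266,314),.06),("t3",(340,268),.06),("t4",(309,235),.06),("rake blue",(283,180),0.03)]:print(n,onz(s,p,z).round(3))
w=camera_model("wrist");st=env.state()
Rt=R.from_rotvec(st["eef_rot"]).as_matrix()
print("cam in tool",Rt.T@(-w["R"].T@w["t"]-st["ee_pos"]), (w["R"]@Rt).round(3));print("tool axes",Rt.round(3))
b=cv2.imread("pics/side.png");cv2.imwrite("pics/sidec.png",cv2.resize(b[150:330,190:370],None,fx=3.3,fy=3.3,interpolation=2))
E
```

```text
tray [0.589 0.18  0.05 ]
rest [ 0.564 -0.168  0.03 ]
t1 [0.703 0.105 0.06 ]
t2 [0.708 0.248 0.06 ]
t3 [0.466 0.237 0.06 ]
t4 [0.477 0.109 0.06 ]
rake blue [ 0.406 -0.132  0.03 ]
cam in tool [ 0.07081163 -0.00013763 -0.1254312 ] [[-0.001  1.     0.   ]
 [-0.959 -0.001 -0.282]
 [-0.282 -0.001  0.959]]
tool axes [[ 0.971  0.239 -0.   ]
 [ 0.239 -0.971  0.002]
 [-0.    -0.002 -1.   ]]
```

View pics/sidec.png

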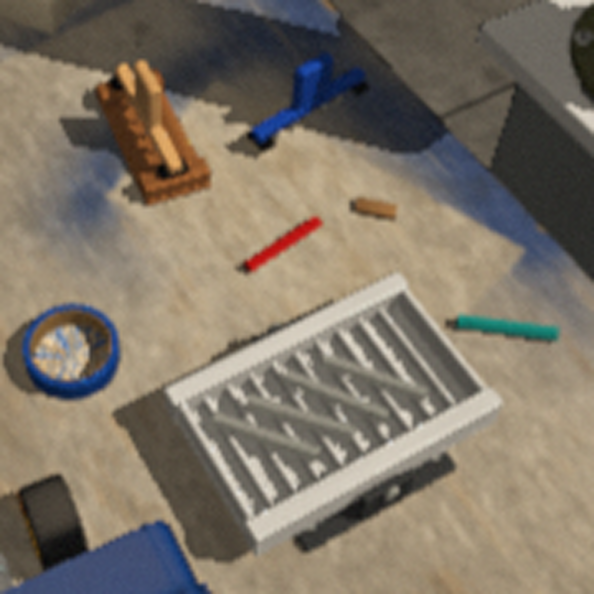

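The crop shows the rake upright on its rest, at about (150,120) in crop pixels. Four rods lie diagonally across the ridges of the tray. The red and turquoise rods and the blue rake are the look-alikes. I'll go above the rake.

Call:
{"fn": "step_arm", "kwargs": {"jaw": [0.085,0.085,0.085,0.085,0.085], "delta_pos": [[0.042,-0.025,0],[0.042,-0.025,0],[0.042,-0.025,0],[0.042,-0.025,0],[0.042,-0.025,0]], "turn": [0,0,0,0,0]}}

```text
time: 0.6
ee_pos: [0.3185, -0.4092, 0.248]
eef_rot: [-3.118, -0.378, 0.0]
contact_force: [0.5, -0.3, 0.1]
gripper_width: 0.0852
gripper_force: 0.0
```

Call:
{"fn": "step_arm", "kwargs": {"jaw": [0.085,0.085,0.085,0.085,0.085], "delta_pos": [[0.042,-0.025,0],[0.042,-0.025,0],[0.042,-0.025,0],[0.042,-0.025,0],[0.042,-0.025,0]], "turn": [0,0,0,0,0]}}

```text
time: 1.1
ee_pos: [0.4925, -0.2375, 0.2481]
eef_rot: [-3.119, -0.379, 0.001]
contact_force: [0.4, -0.7, -0.2]
gripper_width: 0.0855
gripper_force: 0.0
```

Call:
{"fn": "step_arm", "kwargs": {"jaw": [0.085,0.085,0.085,0.085,0.085], "delta_pos": [[0.042,-0.025,0],[0.042,-0.025,0],[0,0,0],[0,0,0],[0,0,0]], "turn": [0,0,-0.14,-0.14,-0.14]}}

```text
time: 1.6
ee_pos: [0.5612, -0.1698, 0.2476]
eef_rot: [-2.967, -1.031, 0.002]
contact_force: [-0.5, -0.4, 0.3]
gripper_width: 0.0847
gripper_force: 0.0
```

Call:
{"fn": "step_arm", "kwargs": {"jaw": [0.085,0.085,0.085,0.085,0.085], "delta_pos": [[0,0,0],[0,0,0],[0,0,0],[0,0,0],[0,0,0]], "turn": [-0.14,-0.14,-0.14,-0.14,0]}}

```text
time: 2.1
ee_pos: [0.5609, -0.1705, 0.2478]
eef_rot: [-2.572, -1.802, 0.001]
contact_force: [-0.1, 0.6, -0.1]
gripper_width: 0.0851
gripper_force: 0.0
```

```bash
python3 - <<'E'
from h import *
import pickle
w=camera_model("wrist");a=snapshot("wrist");s=env.state();print(s["time"],s["ee_pos"],R.from_rotvec(s["eef_rot"]).as_matrix().round(3),s["q"],w["mtx"])
cv2.imwrite("pics/w1.png",a);pickle.dump(w,open("w1.pkl","wb"))
b=snapshot("scene");cv2.imwrite("pics/scene2.png",b)
E
```

```text
2.15 [ 0.56090436 -0.17051948  0.24787935] [[ 0.345  0.939 -0.001]
 [ 0.939 -0.345  0.   ]
 [-0.    -0.001 -1.   ]] [-2.95123371e-01  2.88367490e-01 -8.20448115e-02  1.20123381e+00
 -1.22063917e-05  1.62763497e+00] [[300.62628217   0.         254.86611724]
 [  0.         300.62628217 186.90795286]
 [  0.           0.           1.        ]]
```

View pics/w1.png

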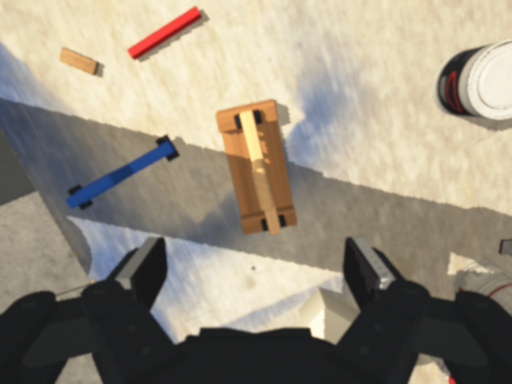

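The wrist view shows the rest with corners at (217,112), (275,99), (297,220) and (245,235). The rake's crossbar runs from (247,112) to (274,232).

```bash
cat > m.py <<'E'
from h import *
import pickle,sys
n=sys.argv[1]
a=cv2.imread(f"pics/{n}.png");w=pickle.load(open(f"{n}.pkl","rb"))
hsv=cv2.cvtColor(a,cv2.COLOR_BGR2HSV)
x0,y0,x1,y1=map(int,sys.argv[2:6])
print(hsv[130,232],hsv[130,251],hsv[190,264],hsv[180,285])
def quad(mask,z):
    mm=np.zeros_like(mask);mm[y0:y1,x0:x1]=mask[y0:y1,x0:x1]
    c=max(cv2.findContours(mm,cv2.RETR_EXTERNAL,cv2.CHAIN_APPROX_NONE)[0],key=cv2.contourArea)
    P=np.array([onz(w,p[0],z)[:2] for p in cv2.convexHull(c)])
    r=cv2.minAreaRect((P*1000).astype(np.float32));print("z",z,cv2.contourArea(c),np.round(r[0],1),np.round(r[1],1),round(r[2],1))
    return mm
both=cv2.inRange(hsv,(3,100,40),(25,255,255))
quad(both,.023)
E
python3 m.py w1 205 90 305 245
python3 - <<'E'
import pickle
from h import *
w=pickle.load(open("w1.pkl","rb"))
c=np.array([onz(w,p,.023)[:2]*1000 for p in[(217,112),(275,99),(297,220),(245,235)]])
print(c.round(1),c.mean(0),np.linalg.norm(np.diff(c,axis=0),axis=1))
a=cv2.imread("pics/w1.png");cv2.imwrite("pics/w1c.png",cv2.resize(a[85:250,190:320],None,fx=4.5,fy=3.6,interpolation=2)) 
E
```

```text
[ 14 155 150] [ 24  95 254] [ 16 126 180] [ 14 154 129]
z 0.023 6873.0 [ 558.8 -185.2] [163.   69.1] 82.0
[[ 539.  -102. ]
 [ 605.2 -111.1]
 [ 583.8 -258.3]
 [ 515.3 -255.3]] [ 560.84520474 -181.64844914] [ 66.87436409 148.77427682  68.5848459 ]
```

Call:
{"fn": "step_arm", "kwargs": {"jaw": [0.085,0.085], "delta_pos": [[-0.03,0,0.035],[0,0,0]], "turn": [0,0]}}

```text
time: 2.4
ee_pos: [0.5478, -0.1999, 0.2093]
eef_rot: [-2.574, -1.793, 0.007]
contact_force: [-0.1, 1.2, 0.0]
gripper_width: 0.085
gripper_force: 0.0
```

```bash
python3 - <<'E'
from h import *
import pickle
w=camera_model("wrist");a=snapshot("wrist");s=env.state();print(s["time"],s["ee_pos"])
cv2.imwrite("pics/w2.png",a);pickle.dump(w,open("w2.pkl","wb"))
b=cv2.imread("pics/w1.png")
cv2.imwrite("pics/w12.png",np.hstack([cv2.resize(b[85:250,190:320],(390,495)),cv2.resize(a[85:250,190:320],(390,495))]))
E
```

```text
2.45 [ 0.54882493 -0.19911716  0.21103118]
```

View pics/w12.png

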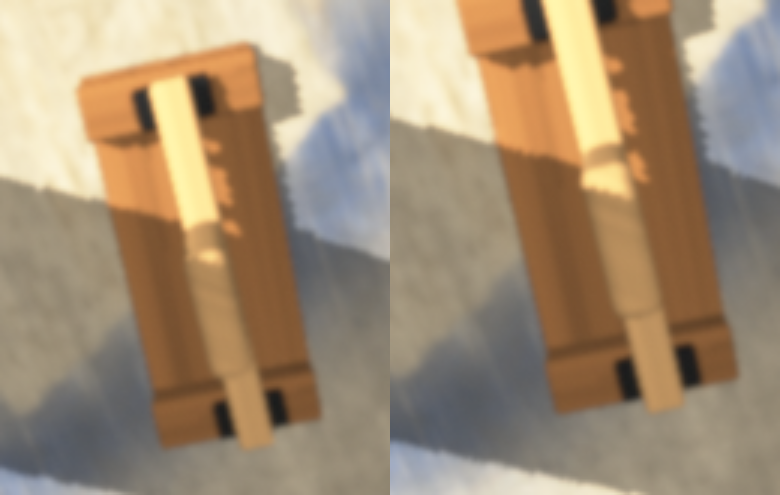

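In both close-ups the plate top is visible (left picture (187,258) to (255,372), right picture (193,182) to (270,308)), with the shoes on the bars at each end.

```bash
python3 - <<'E'
import pickle
from h import *
w1,w2=[pickle.load(open(f"{n}.pkl","rb")) for n in("w1","w2")]
f=lambda p:np.array(p)/3+[190,85]
A=[(187,258),(221,252),(255,372),(217,378)];B=[(193,182),(235,172),(270,308),(227,316)]
P=np.array([tri([(w1,f(p)),(w2,f(q))]) for p,q in zip(A,B)]);print(P.round(4),P.mean(0))
Q=np.array([[onz(w,f(p),.098)[:2] for p in X] for w,X in((w1,A),(w2,B))]);print(Q.round(4).tolist(),Q.mean(1))
q=Q.mean(0);d=(q[0]+q[1]-q[2]-q[3])/2;print("plate yaw(y axis dir)",np.arctan2(d[1],d[0]),np.linalg.norm(d))
# crossbar ends (z=.043) top-left/right far end and bottom
for w,X in((w1,[(151,82),(186,77),(271,442),(238,448)]),(w2,[(629-390,318),(660-390,310),(682-390,405),(648-390,412)])):
    e=np.array([onz(w,f(p),.043)[:2] for p in X]);print("bar",e.round(4).tolist(),e.mean(0))
    if w is w1:
        d=(e[0]+e[1]-e[2]-e[3]);print(np.arctan2(d[1],d[0]),np.linalg.norm(d)/2)
s=env.state();T=R.from_rotvec(s["eef_rot"]).as_matrix();print(s["ee_pos"],"tool x ang",np.arctan2(T[1,0],T[0,0]))
# rest far/near corners again
c=np.array([onz(w1,f(p),.023)[:2] for p in[(78,85),(255,42),(320,415),(162,447)]]);d=c[0]+c[1]-c[2]-c[3];print("rest",c.mean(0),np.arctan2(d[1],d[0]),np.linalg.norm(d)/2)
E
```

```text
[[ 0.5567 -0.1702  0.067 ]
 [ 0.5692 -0.1704  0.0757]
 [ 0.567  -0.2041  0.1042]
 [ 0.5553 -0.2019  0.1046]] [ 0.56206387 -0.18664065  0.08788124]
[[[0.5598, -0.1636], [0.5704, -0.1654], [0.5674, -0.2068], [0.5551, -0.2045]], [[0.5583, -0.1658], [0.5695, -0.1672], [0.5661, -0.2055], [0.5543, -0.2036]]] [[ 0.5631786  -0.18507562]
 [ 0.56204195 -0.18553879]]
plate yaw(y axis dir) 1.4754282718245633 0.039803626840686286
bar [[0.5649, -0.1109], [0.5772, -0.1135], [0.5603, -0.2578], [0.5471, -0.2558]] [ 0.56234289 -0.18449189]
1.4514362874985538 0.14560968151861264
bar [[0.5535, -0.2221], [0.5643, -0.223], [0.5602, -0.2583], [0.5483, -0.2567]] [ 0.55658045 -0.24003512]
[ 0.54882493 -0.19911716  0.21103118] tool x ang 1.2176152497910424
rest [ 0.55982092 -0.18249753] 1.4200235869795368 0.15273844454835456
```

Call:
{"fn": "step_arm", "kwargs": {"jaw": [0.06,0.06,0.06,0.06,0.06], "delta_pos": [[0,0,0],[0,0,0],[0.016,0.012,0],[0,0,0.04],[0,0,0.04]], "turn": [-0.116,-0.116,0,0,0]}}

```text
time: 2.95
ee_pos: [0.5673, -0.184, 0.1348]
eef_rot: [2.345, 2.084, 0.005]
contact_force: [-0.5, -0.2, 0.3]
gripper_width: 0.0599
gripper_force: 0.0
```

Call:
{"fn": "step_arm", "kwargs": {"jaw": [0.06,0.06], "delta_pos": [[0,0,0],[0,0,0]], "turn": [0,0]}}

```text
time: 3.15
ee_pos: [0.5647, -0.1839, 0.134]
eef_rot: [-2.347, -2.086, 0.001]
contact_force: [0.8, -0.8, 0.0]
gripper_width: 0.0602
gripper_force: 0.0
```

```bash
python3 - <<'E'
from h import *
s=env.state();T=R.from_rotvec(s["eef_rot"]).as_matrix();print(s["time"],s["ee_pos"],"ang",np.arctan2(T[1,0],T[0,0]),T[:,2])
w=camera_model("wrist");a=snapshot("wrist")
c=s["ee_pos"]
y=np.array([np.cos(1.45),np.sin(1.45)]);x=np.array([y[1],-y[0]]);g=np.array([.5625,-.185])
for z,h in((.098,.022),(.043,.074)):   # predicted outlines
    hx=.007
    p=np.array([proj(w,np.r_[g+sx*hx*x+sy*h*y,z]) for sx,sy in((1,1),(1,-1),(-1,-1),(-1,1))]);cv2.polylines(a,[p.astype(int)],True,(0,0,255) if z>.05 else (0,255,0),1)
cv2.imwrite("pics/w3.png",a[:, 100:420]);cv2.imwrite("pics/w3.png",cv2.resize(a[:,128:384],None,fx=1.5,fy=1.5))
E
```

```text
3.15 [ 0.56465437 -0.1838981   0.1339823 ] ang 1.4531810275202086 [-8.83678157e-04  4.96087899e-04 -9.99999487e-01]
```

View pics/w3.png

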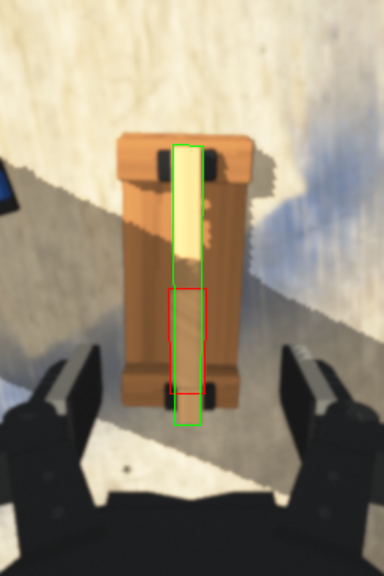

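The predicted outlines, green for the crossbar and red for the plate top, fit the rake closely. I'll descend and grip.

Call:
{"fn": "step_arm", "kwargs": {"jaw": [0.06,0.06,0.06,0.06,0.06], "delta_pos": [[-0.001,-0.002,0],[0,0,0.02],[0,0,0.02],[0,0,0.02],[0,0,0]], "turn": [0,0,0,0,0], "force": 50}}

```text
time: 3.7
ee_pos: [0.5617, -0.1849, 0.0727]
eef_rot: [-2.347, -2.086, 0.001]
contact_force: [-1.3, 0.6, 0.0]
gripper_width: 0.0597
gripper_force: 0.0
```

Call:
{"fn": "step_arm", "kwargs": {"jaw": [0.03,0.02,0.01,0.005,0.005], "delta_pos": [[0,0,0],[0,0,0],[0,0,0],[0,0,0],[0,0,0]], "turn": [0,0,0,0,0]}}

```text
time: 4.2
ee_pos: [0.5637, -0.1854, 0.0748]
eef_rot: [2.346, 2.086, 0.002]
contact_force: [-0.7, -0.3, 5.2]
gripper_width: 0.0135
gripper_force: 49.9
```

Call:
{"fn": "step_arm", "kwargs": {"jaw": [0.005,0.005,0.005,0.005], "delta_pos": [[0,0,0],[0,0,0],[0,0,0],[0,0,0]], "turn": [0,0,0,0]}}

```text
time: 4.6
ee_pos: [0.5637, -0.1855, 0.0749]
eef_rot: [2.346, 2.086, 0.002]
contact_force: [-0.3, -0.4, 6.1]
gripper_width: 0.0135
gripper_force: 49.9
```

```bash
python3 - <<'E'
from h import *
# tray: side rails bright mask in side view
a=cv2.imread("pics/side.png");b=cv2.imread("pics/scene.png")
s=camera_model("side");c=camera_model("scene")
for n,im,m,(x,y,X,Y) in(("side",a,s,(225,225,350,325)),("scene",b,c,(140,185,230,255))):
    hsv=cv2.cvtColor(im,cv2.COLOR_BGR2HSV);k=np.zeros(im.shape[:2],np.uint8)
    k[y:Y,x:X]=cv2.inRange(hsv,(0,0,135),(180,45,255))[y:Y,x:X]
    k=cv2.morphologyEx(k,cv2.MORPH_OPEN,np.ones((2,2)))
    ct=max(cv2.findContours(k,0,2)[0],key=lambda q:cv2.contourArea(cv2.convexHull(q)))
    h=cv2.convexHull(ct);q=cv2.approxPolyDP(h,4,True)[:,0];print(n,q.tolist(),cv2.contourArea(h))
    P=np.array([onz(m,p[0],.059)[:2]*1000 for p in h],np.float32);print(cv2.minAreaRect(P))
st=env.state();print(st)
E
```

```text
side [[312, 234], [342, 271], [341, 277], [269, 318], [241, 268]] 4686.0
((586.02099609375, 183.56094360351562), (158.92079162597656, 239.46371459960938), 89.47293090820312)
scene [[230, 200], [222, 236], [176, 252], [148, 210], [150, 205], [187, 196]] 3278.0
((558.8724975585938, 135.39559936523438), (261.43939208984375, 283.1694030761719), 89.44389343261719)
{'time': 4.6, 'q': array([-3.17796667e-01,  4.21545084e-01, -3.09292696e-01,  8.37344760e-01,
       -6.23724930e-05,  1.37004931e+00]), 'joint_velocities': array([ 2.91750194e-04,  8.80307649e-04, -1.24463875e-03,  3.34796199e-04,
        5.03559303e-04, -5.71031451e-05]), 'effort': array([ 9.64763272e-02, -5.23734212e+01,  2.75267404e+01, -2.98240073e-01,
        4.08017950e-02,  6.30774492e-03]), 'ee_pos': array([ 0.56371044, -0.18545084,  0.07487459]), 'eef_rot': array([2.34586063e+00, 2.08617953e+00, 1.97567760e-03]), 'contact_force': array([-0.29136565, -0.41946958,  6.06496922]), 'moment': array([-0.01426995,  0.07440493, -0.00445298]), 'gripper_force': 49.92085933685303, 'gripper_width': 0.013485311844958105}
```

Call:
{"fn": "step_arm", "kwargs": {"jaw": [0.005,0.005,0.005,0.005,0.005], "delta_pos": [[0,0,-0.015],[0,0,-0.03],[0,0,-0.03],[0,0,-0.035],[0,0,-0.035]], "turn": [0,0,0,0,0]}}

```text
time: 5.1
ee_pos: [0.5619, -0.1848, 0.2193]
eef_rot: [-2.347, -2.087, 0.001]
contact_force: [0.4, -0.0, -2.7]
gripper_width: 0.0138
gripper_force: 49.0
```

Call:
{"fn": "step_arm", "kwargs": {"jaw": [0.005,0.005,0.005,0.005,0.005], "delta_pos": [[0.04,-0.002,0],[0.04,-0.002,0],[0.04,-0.002,0],[0.04,-0.002,0],[0.04,-0.002,0]], "turn": [0,0,0,0,0]}}

```text
time: 5.6
ee_pos: [0.5756, 0.0162, 0.2183]
eef_rot: [-2.348, -2.087, 0.001]
contact_force: [0.8, 0.8, -3.8]
gripper_width: 0.0133
gripper_force: 49.1
```

Call:
{"fn": "step_arm", "kwargs": {"jaw": [0.005,0.005,0.005,0.005,0.005], "delta_pos": [[0.03,-0.001,0],[0.015,0,0],[0,0,0],[0,0,0],[0,0,0]], "turn": [0,0,-0.06,-0.06,0]}}

```text
time: 6.1
ee_pos: [0.5801, 0.0592, 0.2181]
eef_rot: [-2.218, -2.225, 0.001]
contact_force: [-0.1, 0.1, -3.1]
gripper_width: 0.0135
gripper_force: 49.1
```

```bash
python3 - <<'E'
from h import *
import pickle
w=camera_model("wrist");a=snapshot("wrist");s=env.state();print(s["time"],s["ee_pos"],R.from_rotvec(s["eef_rot"]).as_matrix().round(3),s["contact_force"],s["moment"],s["gripper_width"])
cv2.imwrite("pics/w4.png",a);pickle.dump(w,open("w4.pkl","wb"))
E
```

```text
6.15 [0.58008607 0.05908934 0.21814614] [[-0.001  1.    -0.001]
 [ 1.     0.001 -0.   ]
 [-0.    -0.001 -1.   ]] [ 0.18505811  0.3648089  -2.09891117] [-0.01611091  0.01521446 -0.02669065] 0.013173148103035635
```

View pics/w4.png

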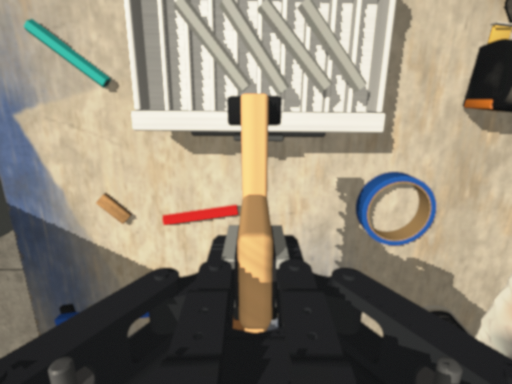

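The tray's right rail is the bright strip at rows 111–131, columns 131–386. The four rods lie diagonally in the middle and far part, and the near end is free of rods.

```bash
python3 - <<'E'
import pickle
from h import *
a=cv2.imread("pics/w4.png");w=pickle.load(open("w4.pkl","rb"))
g=cv2.cvtColor(a,cv2.COLOR_BGR2GRAY)
for r in(10,40,70,100,121):print(r,"L",g[r,120:150:1].tolist());print("  R",g[r,372:412].tolist())
for c in(150,200,300,370):print(c,g[104:140,c].tolist())
E
```

```text
10 L [195, 196, 196, 197, 212, 232, 242, 243, 235, 215, 172, 130, 103, 93, 92, 91, 91, 90, 90, 91, 97, 113, 134, 146, 149, 149, 149, 149, 150, 149]
  R [238, 238, 237, 232, 214, 183, 166, 162, 161, 162, 162, 164, 165, 166, 168, 178, 204, 228, 238, 241, 237, 224, 187, 142, 114, 106, 105, 105, 105, 105, 105, 105, 106, 106, 107, 108, 108, 111, 126, 155]
40 L [190, 188, 186, 186, 184, 184, 190, 208, 229, 240, 240, 232, 213, 170, 129, 102, 94, 93, 92, 92, 91, 92, 92, 104, 126, 143, 150, 152, 152, 151]
  R [228, 206, 178, 166, 163, 163, 164, 164, 166, 167, 170, 176, 196, 222, 236, 240, 238, 229, 202, 158, 128, 119, 118, 118, 117, 116, 115, 113, 113, 112, 112, 116, 125, 144, 169, 186, 189, 188, 187, 188]
70 L [182, 183, 183, 186, 188, 189, 190, 190, 192, 198, 215, 231, 239, 239, 231, 210, 169, 127, 102, 96, 94, 95, 93, 93, 95, 99, 115, 134, 146, 149]
  R [168, 167, 167, 167, 168, 169, 172, 174, 186, 214, 232, 240, 240, 233, 214, 168, 126, 110, 110, 112, 113, 114, 113, 113, 112, 112, 112, 116, 136, 169, 192, 200, 203, 203, 200, 195, 190, 188, 188, 187]
100 L [197, 196, 197, 197, 198, 198, 19
[... 708 characters left out ...]
 146, 180, 221, 237, 241, 241, 242, 241, 240, 240, 240, 240, 241, 240, 239, 238, 238, 239, 238, 231, 210, 183, 175, 181, 184, 187, 190, 191, 192, 192, 192]
200 [158, 156, 155, 155, 154, 158, 179, 214, 234, 241, 243, 244, 243, 241, 239, 238, 239, 240, 240, 239, 238, 238, 239, 239, 236, 219, 169, 110, 70, 55, 53, 68, 91, 106, 112, 113]
300 [170, 182, 193, 200, 203, 204, 200, 201, 218, 233, 240, 241, 241, 241, 241, 241, 241, 242, 242, 241, 239, 236, 234, 235, 236, 232, 212, 158, 101, 64, 53, 55, 71, 97, 115, 121]
370 [171, 171, 172, 172, 171, 168, 157, 148, 171, 217, 235, 238, 238, 238, 239, 239, 239, 240, 240, 241, 239, 238, 237, 236, 237, 237, 231, 205, 157, 124, 114, 113, 113, 112, 110, 109]
```

```bash
python3 - <<'E'
import pickle
from h import *
w=pickle.load(open("w4.pkl","rb"))
f=lambda L:np.array([onz(w,p,.059)[:2]*1000 for p in L]).round(1)
lo=f([(124.5,10),(127.2,40),(130,70),(133,100)]);li=f([(130.3,10),(133.5,40),(136.5,70),(139.5,100)])
ri=f([(387.7,10),(384,40),(380.5,70),(377,100)]);ro=f([(394,10),(390.7,40),(387,70),(383,100)])
for q in(lo,li,ri,ro):print(q.tolist())
rin=f([(150,110),(200,110),(370,112.7)]);rout=f([(150,129.5),(200,130),(300,131),(370,131.5)]);print(rin.tolist(),rout.tolist())
print("y-dir angles",[float(np.arctan2(*(q[0]-q[-1])[::-1])) for q in(lo,li,ri,ro)],"x-dir",np.polyfit(rin[:,0],rin[:,1],1)[0],np.polyfit(rout[:,0],rout[:,1],1)[0])
print(f([(131.5,121),(384,121.5)]))
# rods end pixels at z=.051
e=np.array([onz(w,p,.051)[:2]*1000 for p in[(243,90),(282,92),(326,93),(365,95),(180,3)]]);print(e.round(0))
E
```

```text
[[469.0, 202.2], [468.5, 179.1], [468.2, 154.9], [468.0, 129.4]]
[[473.8, 202.2], [474.0, 179.1], [473.9, 154.9], [473.9, 129.4]]
[[690.3, 202.5], [690.0, 179.5], [689.9, 155.4], [689.8, 129.9]]
[[695.6, 202.5], [695.8, 179.6], [695.7, 155.4], [695.2, 129.9]]
[[482.6, 120.6], [528.5, 120.7], [684.7, 118.6]] [[480.9, 102.9], [527.6, 102.6], [621.1, 101.9], [686.5, 101.6]]
y-dir angles [1.557060926902878, 1.5721699523045816, 1.563909383337918, 1.5652867406711148] x-dir -0.0108037664926594 -0.006500098508540731
[[464.5 110.7]
 [698.5 110.7]]
[[568. 138.]
 [604. 137.]
 [645. 136.]
 [681. 134.]
 [514. 210.]]
```

Call:
{"fn": "step_arm", "kwargs": {"jaw": [0.005,0.005,0.005,0.005,0.005], "delta_pos": [[0.0295,-0.024,0],[0.0295,-0.024,0],[0.0295,-0.024,0],[0.0295,-0.024,0],[0,0,0.03]], "turn": [0.007,0,0,0,0]}}

```text
time: 6.65
ee_pos: [0.4847, 0.1811, 0.1916]
eef_rot: [2.223, 2.218, 0.01]
contact_force: [1.0, -0.4, -2.8]
gripper_width: 0.0133
gripper_force: 49.8
```

Call:
{"fn": "step_arm", "kwargs": {"jaw": [0.005,0.005,0.005,0.005], "delta_pos": [[0,0,0.03],[0,0,0.018],[0,0,0.01],[0,0,0]], "turn": [0,0,0,0]}}

```text
time: 7.05
ee_pos: [0.4837, 0.1771, 0.1292]
eef_rot: [-2.227, -2.215, 0.004]
contact_force: [0.5, -0.6, -2.1]
gripper_width: 0.0134
gripper_force: 49.6
```

```bash
python3 - <<'E'
from h import *
s=env.state();T=R.from_rotvec(s["eef_rot"]).as_matrix();print(s["time"],s["ee_pos"],np.arctan2(T[1,0],T[0,0]),s["contact_force"],s["moment"])
b=snapshot("side");a=snapshot("wrist")
cv2.imwrite("pics/w5.png",np.hstack([cv2.resize(a,(512,384)),cv2.resize(b[225:345,220:330+20],(288,384-111+0)) if 0 else cv2.resize(b[225:330,215:355],(280,384))]))
E
```

```text
7.05 [0.4837166  0.17708051 0.12916797] 1.5654396176697083 [ 0.47339061 -0.61305698 -2.1497432 ] [-0.05110377 -0.00660559  0.00305957]
```

View pics/w5.png

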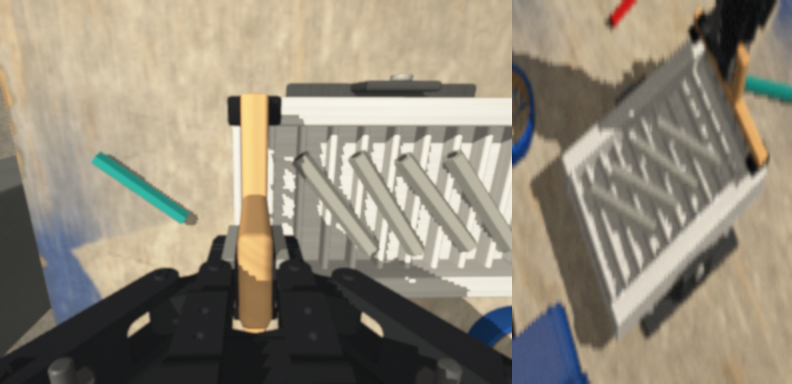

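The wrist view shows the left shoe (228–280, 96–125) over the left rail (rows 97–125), with the teeth just inside the near wall (column 243). I'll feel for the rails.

Call:
{"fn": "step_arm", "kwargs": {"jaw": [0.005,0.005,0.005,0.005], "delta_pos": [[0,0,0.005],[0,0,0.004],[0,0,0.002],[0,0,0]], "turn": [0,0,0,0]}}

```text
time: 7.55
ee_pos: [0.4844, 0.1777, 0.1191]
eef_rot: [-2.226, -2.217, 0.001]
contact_force: [0.5, 0.3, -3.1]
gripper_width: 0.0134
gripper_force: 49.7
```

Call:
{"fn": "step_arm", "kwargs": {"jaw": [0.005,0.005], "delta_pos": [[0,0,0.0015],[0,0,0]], "turn": [0,0]}}

```text
time: 7.75
ee_pos: [0.4845, 0.1778, 0.1178]
eef_rot: [-2.226, -2.217, 0.0]
contact_force: [-0.0, -0.5, -2.9]
gripper_width: 0.0136
gripper_force: 49.7
```

Call:
{"fn": "step_arm", "kwargs": {"jaw": [0.005,0.005], "delta_pos": [[0,0,0.001],[0,0,0]], "turn": [0,0]}}

```text
time: 7.95
ee_pos: [0.4845, 0.1778, 0.1167]
eef_rot: [-2.226, -2.217, 0.0]
contact_force: [-0.5, 0.2, -3.1]
gripper_width: 0.0135
gripper_force: 49.7
```

Call:
{"fn": "step_arm", "kwargs": {"jaw": [0.005,0.005], "delta_pos": [[0,0,0.001],[0,0,0]], "turn": [0,0]}}

```text
time: 8.15
ee_pos: [0.4845, 0.1777, 0.1157]
eef_rot: [-2.226, -2.217, 0.0]
contact_force: [-0.3, 0.4, -3.3]
gripper_width: 0.0131
gripper_force: 49.7
```

Call:
{"fn": "step_arm", "kwargs": {"jaw": [0.005,0.005], "delta_pos": [[0,0,0.001],[0,0,0]], "turn": [0,0]}}

```text
time: 8.35
ee_pos: [0.4845, 0.1777, 0.1147]
eef_rot: [-2.226, -2.217, 0.0]
contact_force: [0.2, -0.3, -3.1]
gripper_width: 0.0132
gripper_force: 49.7
```

Call:
{"fn": "step_arm", "kwargs": {"jaw": [0.005,0.005], "delta_pos": [[0,0,0.001],[0,0,0]], "turn": [0,0]}}

```text
time: 8.55
ee_pos: [0.4845, 0.1778, 0.1137]
eef_rot: [-2.226, -2.217, 0.0]
contact_force: [-0.5, 0.0, -2.8]
gripper_width: 0.0133
gripper_force: 49.7
```

Call:
{"fn": "step_arm", "kwargs": {"jaw": [0.005,0.005], "delta_pos": [[0,0,0.001],[0,0,0]], "turn": [0,0]}}

```text
time: 8.75
ee_pos: [0.4847, 0.1778, 0.1133]
eef_rot: [2.226, 2.217, 0.001]
contact_force: [-0.9, -0.7, 2.8]
gripper_width: 0.0134
gripper_force: 50.4
```

Contact is at TCP z ≈ 0.1133 with about 6 N, so the near end stands about 2 mm high. I'll slide forward and let z follow the slope.

Call:
{"fn": "step_arm", "kwargs": {"jaw": [0.005,0.005,0.005,0.005], "delta_pos": [[0,0.005,0.0001],[0,0.005,0.0001],[0,0.005,0.0001],[0,0,0]], "turn": [0,0,0,0]}}

```text
time: 9.15
ee_pos: [0.5011, 0.178, 0.1129]
eef_rot: [2.226, 2.216, 0.003]
contact_force: [0.6, -0.2, 3.7]
gripper_width: 0.0135
gripper_force: 50.7
```

Call:
{"fn": "step_arm", "kwargs": {"jaw": [0.005,0.005,0.005,0.005,0.005], "delta_pos": [[0,0.005,0],[0,0.005,0.0001],[0,0.005,0.0001],[0,0.005,0.0001],[0,0,0]], "turn": [0,0,0,0,0]}}

```text
time: 9.65
ee_pos: [0.5205, 0.1778, 0.1125]
eef_rot: [2.226, 2.216, 0.001]
contact_force: [0.1, -0.5, 3.4]
gripper_width: 0.0132
gripper_force: 50.8
```

Call:
{"fn": "step_arm", "kwargs": {"jaw": [0.005,0.005,0.005,0.005,0.005], "delta_pos": [[0,0.005,0.0001],[0,0.005,0.0001],[0,0.005,0.0001],[0,0.005,0.0001],[0,0,0]], "turn": [0,0,0,0,0]}}

```text
time: 10.15
ee_pos: [0.5402, 0.1777, 0.112]
eef_rot: [2.226, 2.217, 0.001]
contact_force: [-0.7, 0.0, 4.7]
gripper_width: 0.0135
gripper_force: 50.8
```

```bash
python3 - <<'E'
from h import *
s=env.state();print(s["contact_force"],s["moment"],s["ee_pos"])
E
```

```text
[-0.6861143   0.03918505  4.67421628] [ 0.01739134  0.29567733 -0.03096477] [0.5402065  0.17766337 0.11203395]
```

Call:
{"fn": "step_arm", "kwargs": {"jaw": [0.005,0.005,0.005,0.005,0.005], "delta_pos": [[0,0.005,0],[0,0.005,0.0001],[0,0.005,0.0001],[0,0.005,0.0001],[0,0,0]], "turn": [0,0,0,0,0]}}

```text
time: 10.65
ee_pos: [0.5602, 0.1775, 0.1116]
eef_rot: [2.226, 2.217, 0.001]
contact_force: [-0.2, -0.3, 3.8]
gripper_width: 0.0138
gripper_force: 50.7
```

Call:
{"fn": "step_arm", "kwargs": {"jaw": [0.005,0.005,0.005,0.005,0.005], "delta_pos": [[0,0.005,0],[0,0.005,0.0001],[0,0.005,0.0001],[0,0.005,0.0001],[0,0,0]], "turn": [0,0,0,0,0]}}

```text
time: 11.15
ee_pos: [0.5807, 0.1774, 0.1112]
eef_rot: [2.226, 2.216, 0.001]
contact_force: [1.2, 0.7, 2.9]
gripper_width: 0.0134
gripper_force: 50.5
```

```bash
python3 - <<'E'
from h import *
s=env.state();print(s["contact_force"],s["moment"],s["ee_pos"])
a=snapshot("side");b=snapshot("wrist")
cv2.imwrite("pics/p1.png",np.hstack([cv2.resize(b,(448,336)),cv2.resize(a[225:330,220:350],(352,336))]))
E
```

```text
[1.23810862 0.68983462 2.86449262] [ 0.0118954  -0.15192    -0.01299055] [0.58070556 0.17736017 0.11116087]
```

View pics/p1.png

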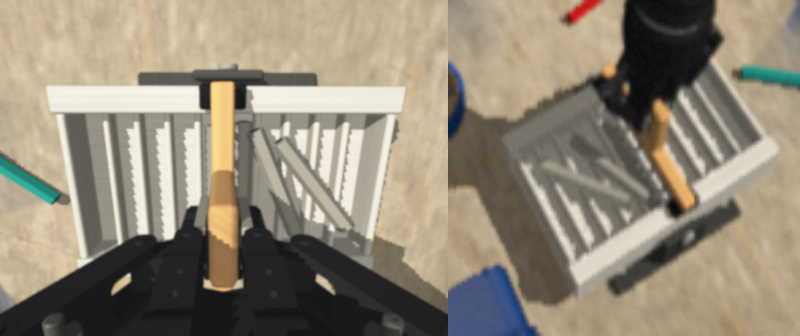

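The comb works so far: rods ahead of the rake have turned towards the grooves (wrist view, columns 255–355). I'll continue.

Call:
{"fn": "step_arm", "kwargs": {"jaw": [0.005,0.005,0.005,0.005,0.005], "delta_pos": [[0,0.005,0.0001],[0,0.005,0.0001],[0,0.005,0.0001],[0,0.005,0.0001],[0,0,0]], "turn": [0,0,0,0,0]}}

```text
time: 11.75
ee_pos: [0.6007, 0.1773, 0.1108]
eef_rot: [2.226, 2.216, 0.001]
contact_force: [0.4, 0.1, 2.1]
gripper_width: 0.0134
gripper_force: 50.4
```

Call:
{"fn": "step_arm", "kwargs": {"jaw": [0.005,0.005,0.005,0.005,0.005], "delta_pos": [[0,0.005,0.0002],[0,0.005,0.0001],[0,0.005,0.0001],[0,0.005,0.0001],[0,0,0]], "turn": [0,0,0,0,0]}}

```text
time: 12.25
ee_pos: [0.6208, 0.1772, 0.1103]
eef_rot: [2.225, 2.216, 0.002]
contact_force: [1.3, 0.3, 1.9]
gripper_width: 0.0129
gripper_force: 50.5
```

Call:
{"fn": "step_arm", "kwargs": {"jaw": [0.005,0.005,0.005,0.005,0.005], "delta_pos": [[0,0.005,0.0002],[0,0.005,0.0001],[0,0.005,0.0001],[0,0.005,0.0001],[0,0,0]], "turn": [0,0,0,0,0]}}

```text
time: 12.75
ee_pos: [0.6407, 0.1772, 0.1099]
eef_rot: [2.225, 2.216, 0.001]
contact_force: [1.3, -0.1, 2.7]
gripper_width: 0.0135
gripper_force: 50.6
```

Call:
{"fn": "step_arm", "kwargs": {"jaw": [0.005,0.005,0.005,0.005,0.005], "delta_pos": [[0,0.005,0.0001],[0,0.005,0.0001],[0,0.005,0.0001],[0,0.005,0.0001],[0,0,0]], "turn": [0,0,0,0,0]}}

```text
time: 13.25
ee_pos: [0.6607, 0.1771, 0.1094]
eef_rot: [2.226, 2.216, 0.001]
contact_force: [0.6, 0.2, 3.4]
gripper_width: 0.0134
gripper_force: 50.6
```

```bash
cat > rods.py <<'E'
import sys
from h import *
# rectified top view of tray from side cam at ridge-top height with lean; saves image
def rect(n,im,m,S=3):
    cx,cy,yaw=.583,.177,-.007
    H,W=int(150*S),int(236*S)
    u,v=np.meshgrid((np.arange(W)/S-118)/1000,(75-np.arange(H)/S)/1000)
    X=np.stack([cx+u*np.cos(yaw)-v*np.sin(yaw),cy+u*np.sin(yaw)+v*np.cos(yaw),.045-.02*u],-1)
    p=(X@m["R"].T+m["t"])@m["mtx"].T
    return cv2.remap(im,(p[...,0]/p[...,2]).astype(np.float32),(p[...,1]/p[...,2]).astype(np.float32),cv2.INTER_CUBIC)
E
python3 - <<'E'
from h import *
w=camera_model("wrist");b=snapshot("wrist");s=camera_model("side");a=snapshot("side");c=camera_model("scene");d=snapshot("scene")
from rods import rect
L=[rect("",i,m,1.6) for i,m in((b,w),(a,s),(d,c))]
cv2.imwrite("pics/r1.png",np.vstack(L))
g=cv2.cvtColor(L[0],cv2.COLOR_BGR2GRAY)
print(env.state()["moment"])
E
```

```text
[ 0.06867691 -0.40930609  0.0480174 ]
```

Call:
{"fn": "step_arm", "kwargs": {"jaw": [0.005,0.005,0.005,0.005,0.005], "delta_pos": [[0,0.004,0.0001],[0,0.004,0.0001],[0,0.004,0.0001],[0,0.004,0.0001],[0,0.003,0]], "turn": [0,0,0,0,0]}}

```text
time: 13.9
ee_pos: [0.6785, 0.177, 0.109]
eef_rot: [-2.225, -2.217, 0.001]
contact_force: [-2.2, -0.4, 4.4]
gripper_width: 0.0133
gripper_force: 50.8
```

Call:
{"fn": "step_arm", "kwargs": {"jaw": [0.005], "delta_pos": [[0,0,0]], "turn": [0]}}

```text
time: 14.0
ee_pos: [0.6789, 0.177, 0.109]
eef_rot: [2.226, 2.217, 0.0]
contact_force: [-0.1, -0.6, 5.1]
gripper_width: 0.0133
gripper_force: 50.7
```

Call:
{"fn": "step_arm", "kwargs": {"jaw": [0.005,0.005,0.005,0.005,0.005], "delta_pos": [[0,0,-0.01],[0,0,-0.04],[0,0,-0.045],[0,0,-0.045],[-0.025,-0.019,-0.045]], "turn": [0,0,0,0,0]}}

```text
time: 14.5
ee_pos: [0.662, 0.1561, 0.2912]
eef_rot: [-2.223, -2.22, -0.002]
contact_force: [1.1, 0.0, -3.1]
gripper_width: 0.0135
gripper_force: 49.9
```

Call:
{"fn": "step_arm", "kwargs": {"jaw": [0.005,0.005,0.005,0.005,0.005], "delta_pos": [[-0.028,-0.019,0],[-0.028,-0.019,0],[-0.028,-0.019,0],[-0.028,-0.019,0],[0,0,0]], "turn": [0,0,0,0,0]}}

```text
time: 15.0
ee_pos: [0.5821, 0.0394, 0.2902]
eef_rot: [2.23, 2.213, -0.004]
contact_force: [-0.1, 1.1, -2.0]
gripper_width: 0.0136
gripper_force: 50.2
```

```bash
python3 - <<'E'
from h import *
from rods import rect
w=camera_model("wrist");b=snapshot("wrist");s=camera_model("side");a=snapshot("side")
cv2.imwrite("pics/w6.png",b)
L=[rect("",i,m,3) for i,m in((b,w),(a,s))]
for n,l in zip("ws",L):
    g=cv2.cvtColor(l,cv2.COLOR_BGR2GRAY);np.save(f"r_{n}.npy",g)
    for k in cv2.HoughLinesP(cv2.Canny(g,40,120),1,np.pi/180,30,None,60,10)[:,0]:
        x1,y1,x2,y2=k;an=np.degrees(np.arctan2(x2-x1,y1-y2));an=(an+90)%180-90
        if 4<abs(an)<80:print(n,(k/3).round().tolist(),round(an))
out=np.vstack([cv2.resize(L[0],(472,300)),cv2.resize(L[1],(472,300))]);out=np.hstack([out,np.zeros((600,320,3),np.uint8)])
out[:240,472:]=cv2.resize(b,(320,240));out[240:500,472:]=cv2.resize(a[225:330,220:350],(320,260))
cv2.imwrite("pics/last.png",out);print(env.state()["ee_pos"],env.state()["contact_force"],env.state()["time"])
E
```

```text
[0.58438566 0.04204694 0.29022008] [-0.30641217  0.26212824 -3.21897048] 15.1
```

View pics/last.png

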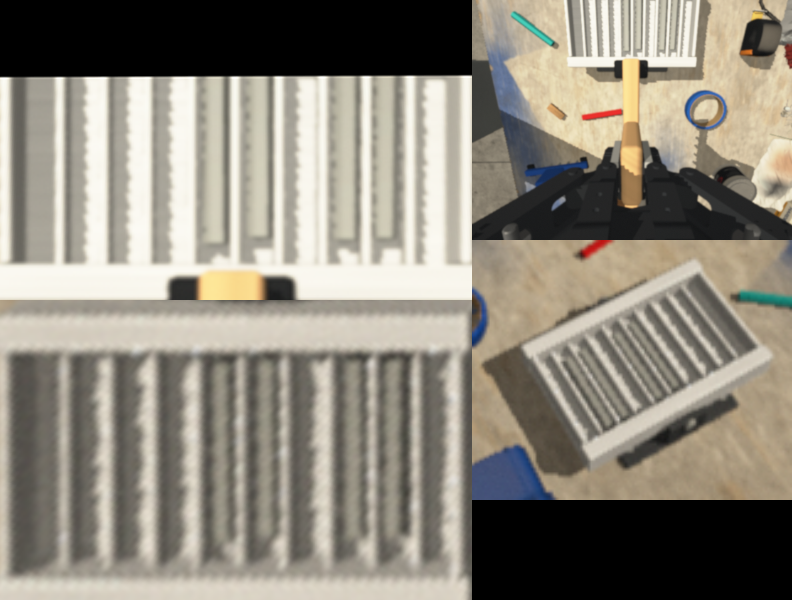

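The last picture shows all four rods lying parallel, each in its own groove (rectified columns 215, 258, 345 and 385), and the Hough check finds no skewed lines. I'll take the rake back to the rest.

Call:
{"fn": "step_arm", "kwargs": {"jaw": [0.005,0.005,0.005,0.005,0.005], "delta_pos": [[-0.0455,-0.004,0],[-0.0455,-0.004,0],[-0.0455,-0.004,0],[-0.0455,-0.004,0],[-0.0455,-0.004,0]], "turn": [0,0,0,0,0]}}

```text
time: 15.6
ee_pos: [0.5644, -0.1857, 0.2897]
eef_rot: [-2.224, -2.219, -0.0]
contact_force: [0.3, -0.6, -2.6]
gripper_width: 0.0135
gripper_force: 50.1
```

Call:
{"fn": "step_arm", "kwargs": {"jaw": [0.005,0.005,0.005,0.005,0.005], "delta_pos": [[0,0,0.04],[0,0,0.04],[0,0,0.04],[0,0,0.04],[0,0,0]], "turn": [0.113,0,0,0,0]}}

```text
time: 16.1
ee_pos: [0.5601, -0.1827, 0.124]
eef_rot: [-2.339, -2.083, 0.008]
contact_force: [-1.7, -0.0, -3.3]
gripper_width: 0.0135
gripper_force: 50.3
```

Call:
{"fn": "step_arm", "kwargs": {"jaw": [0.005,0.005], "delta_pos": [[0,0,0],[0,0,0]], "turn": [0,0]}}

```text
time: 16.3
ee_pos: [0.5659, -0.185, 0.1324]
eef_rot: [2.344, 2.087, 0.003]
contact_force: [0.1, -0.2, -1.9]
gripper_width: 0.0133
gripper_force: 50.3
```

```bash
python3 - <<'E'
from h import *
s=env.state();T=R.from_rotvec(s["eef_rot"]).as_matrix();th=np.arctan2(T[1,0],T[0,0]);d=np.array([.5637,-.1855,.0749])-s["ee_pos"];print(s["time"],s["ee_pos"],th,"tool delta",(T.T@d).round(4))
E
```

```text
16.3 [ 0.56592164 -0.18501674  0.13240854] 1.4545155204384552 tool delta [-0.0007 -0.0024  0.0575]
```

Call:
{"fn": "step_arm", "kwargs": {"jaw": [0.005,0.005,0.005,0.005,0.005], "delta_pos": [[-0.0005,-0.002,0.02],[0,0,0.02],[0,0,0.01],[0,0,0.003],[0,0,0]], "turn": [0.004,0,0,0,0]}}

```text
time: 16.8
ee_pos: [0.5625, -0.1853, 0.078]
eef_rot: [2.351, 2.082, 0.001]
contact_force: [-0.0, -0.4, -2.1]
gripper_width: 0.0132
gripper_force: 50.3
```

Call:
{"fn": "step_arm", "kwargs": {"jaw": [0.005,0.005], "delta_pos": [[0,0,0.0015],[0,0,0]], "turn": [0,0]}}

```text
time: 17.0
ee_pos: [0.5624, -0.1853, 0.0764]
eef_rot: [2.351, 2.082, 0.001]
contact_force: [0.9, -0.2, -2.8]
gripper_width: 0.0135
gripper_force: 50.3
```

Call:
{"fn": "step_arm", "kwargs": {"jaw": [0.005,0.005], "delta_pos": [[0,0,0.001],[0,0,0]], "turn": [0,0]}}

```text
time: 17.2
ee_pos: [0.5622, -0.1853, 0.075]
eef_rot: [2.351, 2.083, 0.001]
contact_force: [0.7, 0.9, -0.9]
gripper_width: 0.0133
gripper_force: 50.7
```

Call:
{"fn": "step_arm", "kwargs": {"jaw": [0.005,0.005], "delta_pos": [[0,0,0.0004],[0,0,0]], "turn": [0,0]}}

```text
time: 17.4
ee_pos: [0.5622, -0.1852, 0.0749]
eef_rot: [2.351, 2.083, 0.001]
contact_force: [-1.4, 1.1, 4.2]
gripper_width: 0.0133
gripper_force: 51.4
```

Call:
{"fn": "step_arm", "kwargs": {"jaw": [0.018,0.025,0.04,0.055,0.06], "delta_pos": [[0,0,0],[0,0,0],[0,0,0],[0,0,0],[0,0,0]], "turn": [0,0,0,0,0], "force": 20}}

```text
time: 17.9
ee_pos: [0.5617, -0.1851, 0.074]
eef_rot: [-2.352, -2.083, 0.0]
contact_force: [-0.1, 0.4, 0.2]
gripper_width: 0.0601
gripper_force: 0.0
```

Call:
{"fn": "step_arm", "kwargs": {"jaw": [0.06,0.06,0.06,0.06,0.06], "delta_pos": [[0,0,0],[0,0,-0.02],[0,0,-0.04],[0,0,-0.05],[0,0,-0.04]], "turn": [0,0,0,0,0]}}

```text
time: 18.4
ee_pos: [0.5619, -0.1851, 0.2266]
eef_rot: [2.351, 2.082, 0.001]
contact_force: [1.6, 0.3, -0.4]
gripper_width: 0.0601
gripper_force: 0.0
```

Call:
{"fn": "step_arm", "kwargs": {"jaw": [0.06,0.06,0.06], "delta_pos": [[0,0,0],[0,0,0],[0,0,0]], "turn": [0,0,0]}}

```text
time: 18.7
ee_pos: [0.5609, -0.1848, 0.2228]
eef_rot: [-2.35, -2.082, 0.002]
contact_force: [0.1, -0.1, 0.1]
gripper_width: 0.0598
gripper_force: 0.0
```

```bash
python3 - <<'E'
from h import *
s=env.state();print(s["time"],s["ee_pos"],s["contact_force"])
w=camera_model("wrist");a=snapshot("wrist");hsv=cv2.cvtColor(a,cv2.COLOR_BGR2HSV)
y=np.array([np.cos(1.45),np.sin(1.45)]);x=np.array([y[1],-y[0]]);g=np.array([.5625,-.185])
for n,o,z in(("plate",0,.098),("bar+",.06,.043),("bar-",-.06,.043),("shoe+",.065,.03),("shoe-",-.065,.03)):
    ps=[proj(w,np.r_[g+o*y+t*x,z]).astype(int) for t in np.arange(-.02,.021,.004)]
    print(n,[hsv[p[1],p[0]].tolist() if 0<=p[1]<384 else None for p in ps])
E
```

```text
18.7 [ 0.56093906 -0.18483108  0.22276441] [ 0.06291064 -0.10107811  0.07993264]
plate [[14, 154, 126], [14, 150, 122], [14, 153, 132], [15, 145, 135], [16, 126, 180], [17, 126, 180], [16, 126, 166], [14, 154, 136], [14, 154, 134], [14, 153, 133], [14, 150, 131]]
bar+ [[14, 156, 219], [14, 153, 201], [0, 0, 48], [17, 121, 188], [26, 81, 255], [25, 93, 254], [24, 96, 254], [15, 89, 63], [15, 30, 34], [14, 152, 138], [14, 156, 212]]
bar- [[13, 152, 126], [14, 146, 91], [60, 9, 29], [16, 124, 132], [16, 126, 194], [16, 128, 188], [16, 127, 175], [16, 85, 57], [13, 81, 44], [14, 152, 124], [14, 154, 126]]
shoe+ [[14, 156, 218], [13, 146, 154], [30, 5, 50], [16, 121, 190], [26, 81, 255], [25, 93, 254], [24, 95, 254], [15, 91, 67], [10, 22, 35], [14, 153, 125], [14, 157, 208]]
shoe- [[14, 152, 126], [14, 146, 91], [60, 9, 29], [16, 124, 132], [16, 126, 193], [16, 128, 188], [16, 127, 175], [16, 85, 57], [13, 81, 44], [14, 151, 120], [14, 154, 126]]
```

The rake stands upright on both bars, where it started, and the fingers are clear. I'll hand in the job.

```bash
python3 -c "
from plant import env
print(env.finish_job())"
```

```text
the job is handed in; nothing more can be done
None
```

The job is handed in: one comb put each of the four rods in a groove of its own, and the rake is back upright on its rest, at about 19 s of the 67 s allowed.

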